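# Turn three hose couplings over into the empty tray

### The job

A pocketed tray of three hose couplings leans on one face of the wooden V stand, with an empty matching tray already laid face-down on top of it. Tip the closed pair over onto the other face of the V, easing it down without letting it slam, so that the couplings pass into the other tray; then lift off the emptied tray and stand it upright, tab up, in the slotted rack. Leave the newly filled tray seated on the stand with a coupling in each pocket, and do not disturb the bottle, wrench or hammer.

Things in the scene. Friction and masses are not known exactly. Their poses are not given: they have to be found in the camera images.
- stand: fixed wooden V stand: two faces, 120 mm (along x) x 72 mm up the slope, rise at 45 degrees from the V line, one to its +y side, one to its -y side; each ends 51 mm out and 75 mm above the bench. The pair always starts on the +y face and must end on the -y face. Origin on the bench under the middle of the V line, z up. Base board 150 x 150 x 8 mm
- stand_vee (a point): middle of the V line, the bottom corner between the stand's two faces, 24 mm above the bench; its x runs along the V line
- full_tray: grey tray holding the couplings at the start: block 115 (x) x 102 (y) x 24 mm (z). Origin: centre of its flat back; z points out of the pockets, x to its tab. Three pockets 33 (x) x 94 (y) x 18 mm deep, centres at x = -37, 0, 37 mm. 0.13 to 0.23 kg. At the start its back lies on the stand's +y face and its -x edge on the other face, at the V line
- empty_tray: identical tray, same frame, at the start empty and face-down on full_tray, rim to rim, x the same way, z opposed, backs 48 mm apart; its -x edge too rests on the -y face. Pair with couplings about 0.7 kg, not fastened. Trays have 4 mm lips outside the rim (to y = +-56.5 mm), 10 mm above it, which stop the closed pair shifting sideways (1.5 mm play) but let it part along z
- full_tray_tab (a point): grip tab of full_tray, the point to hold it by, 79.5 mm along x from the tray's origin and 4 mm above its back (mid-thickness). The flat tab sticks out of the +x edge from x = 57.5 to 93.5 mm, 40 mm wide along y, 8 mm thick, flush with the back; axes as the tray's
- empty_tray_tab (a point): the same point on the same tab of empty_tray. In the closed pair the two tabs lie one over the other, 48 mm over their outsides, with a 32 mm gap between; they and the trays' upper 43 mm stand free beyond the stand's faces. Squeezing the pair by the tabs alone makes its lower edge gape; squeezed over the tray blocks, inside the rim, it stays shut
- coupling1: aluminium hose coupling, a round spool 90 mm long, 30 mm in diameter with a thinner waist, 0.08 to 0.14 kg; origin at its middle, x along its axis. At the start in the pocket at x = -37 mm of full_tray; turned over, it comes into the pocket at x = -37 mm of empty_tray
- coupling2: aluminium hose coupling, a round spool 90 mm long, 30 mm in diameter with a thinner waist, 0.08 to 0.14 kg; origin at its middle, x along its axis. At the start in the pocket at x = 0 mm of full_tray; turned over, it comes into the pocket at x = 0 mm of empty_tray
- coupling3: aluminium hose coupling, a round spool 90 mm long, 30 mm in diameter with a thinner waist, 0.08 to 0.14 kg; origin at its middle, x along its axis. At the start in the pocket at x = 37 mm of full_tray; turned over, it comes into the pocket at x = 37 mm of empty_tray
- rack: fixed wooden rack, 130 (x) x 90 mm (y): one slot along its x, 44 mm wide between walls 12 mm thick, floor 8 mm and wall tops 64 mm above the bench, ends open. Origin on the bench under the slot's middle, z up. A tray (34 mm thick with its lips: z = 0 to 34 mm) stands in it on its -x edge, tab up, facing either way, and may lean on a wall
- bottle: white bottle, 64 mm wide, 150 mm tall, standing; leave alone. Origin under its middle
- wrench: steel wrench, 180 mm long, lying on the bench; leave alone. Origin at its middle
- hammer: hammer, 220 mm long, lying on the bench; leave alone. Origin at its middle
There are look-alikes about, which are no part of the job. Leave any green look-alike of the rack alone. What is shaped like the empty_tray but turquoise is not meant.

How it is judged:
By the outcome, as a careful person would: the job done as asked, in the order asked, and still so for the second after the job is handed in, with the robot touching nothing.
It also fails if it takes over 64 s, if anything falls off the work surface, if the arm or the gripper's body presses on something with over 40 N, if the wrist force passes 120 N, or if a joint passes its speed limit or range.

### The arm

A 6-joint arm with a two-finger parallel gripper is mounted at the origin on the work surface. World frame = base frame: x ahead of the robot, y to its left, z up, the work surface at z = 0. Lengths are in m, angles in rad, forces in N, time in s.
With the tool pointing down it reaches from about 0.375 to 0.9 m from the base axis. Payload 3.1 kg.
Tool frame: the origin (TCP) lies midway between the tips of the shut fingers; the grasp point (between the pads) lies 19 mm behind it; x points along the fingers, z is the direction in which the jaws open and shut, and the axes are right-handed (so a half turn about x gives the same grasp; the last joint's range is limited). The gripper opens to 87 mm and grips with 3 to 60 N. Pads are 19 mm wide; open, the fingers measure 117 mm over their backs; the gripper's body (75 mm by 190 mm) begins 51 mm behind the grasp point.
Start: joints at [-1.284, 0.527, 1.433, -0, 1.181, -0.178], TCP at [0.281, -0.558, 0.223] pointing down, gripper open.
Joint ranges: [-3.08, 3.08], [-0.75, 2.2], [0.22, 2.44], [-1.43, 4.57], [0, 2.65], [-2.85, 2.85]. Speed limits (rad/s): [2.79, 2.79, 3.14, 3.14, 3.14, 3.14].

### API

Orientations are given as a unit quaternion [x, y, z, w].
In Python, from rig import robot, optics, workorder gives the robot as it stands.
- The arm moves only by the tool arm_command, never from a script. Its argument "plan" is a list of rows, each a list of 7 numbers: the shift along the tool's x, y, z in cm, then the turn, a rotation vector about the tool's x, y, z in rad, then the finger opening in cm, from 0 to 8.7. In form: [[x, y, z, ax, ay, az, gripper], ...]. A call has 1 to 12 rows; each row shifts and turns the pose as measured when the row begins, along the tool's axes as they then stand; what a row does not reach is not made up. A row lasts 1/8 s, in which the tool goes at most 62.5 mm and 10.7 degrees, less where a joint would pass 70% of its speed; a pose out of reach is approached as far as the arm can. A call with a gripper value outside its range is refused whole. The fingers move at their own pace and stop on an object; "grip_force" is the grip in N (left out, the last holds). Time passes only in rows, so rows that do not move let the fingers close. It gives the time, the measured TCP pose, the force and the opening at its end, in the units of the state.
- robot.get_obs(): the state, without advancing time (a new reading comes with each control period).
- optics.camera(name): name is "side" or "top" or "wrist"; returns (picture, depth): 384x512x3 uint8, blue, green, red; 384x512 float32, m along the optical axis (not along the pixel's ray), 0 where there is no reading.
- optics.camera_info(name): a dict with "mtx" (3x3 intrinsics, pixels), "position" and "rotation" of the camera in the world; the wrist camera has in their place "tool_from_camera" (4x4, takes a point from camera to tool coordinates, whose origin is the TCP and whose axes are the tool frame's). Camera axes: x right, y down, z forward; pixel columns grow to the right and rows downward; lengths in m; the calibration is good to about 2 mm. The wrist camera is an equidistant fisheye: a pixel r from the principal point sees the ray r / f radians off the axis. A picture is of the moment at which its call begins: read the wrist's pose just before it. camera_info takes no time and is no camera call.
- workorder.hand_in(): hands the job in, once; it reports no verdict.
The state is a dict: "time": time; "q": joint angles; "joint_velocities": joint speeds; "joint_torque": joint torques, N m; "position": TCP position; "tool_rot": TCP orientation; "ft_force": force on the tool from outside, world axes, zero at the start; "moment": the same for the moment, N m; "grip_width": finger opening in m.
Only numpy, scipy, OpenCV 4.12 (cv2) and the standard library are available. Lean on these libraries where they do the work, as an engineer would, in place of code of your own. Each camera call takes 0.05 s, during which the arm holds its last target. There are 200 camera calls.

## Working session

There is one attempt and no reset: what is moved stays moved. The work goes in short steps, Python scripts to look and compute and a tool call to move; the robot and the scene stay as the last step left them, time stands still between calls to the robot, and variables do not carry over. Pictures are saved under pics/ and viewed, about 8 in all and at most 12, crops included, and the job is handed in when it is done.

Besides the shell and the picture viewer there is one more tool, called after ">>>" in YAML: its name, and indented under it one key for each argument. arm_command: Moves the arm, as the interface text tells. Its arguments: {"type":"object","properties":{"plan":{"type":"array"},"grip_force":{"type":"number"}},"required":["plan"]}

```bash
ls; mkdir -p pics; cat > h.py <<'E'
import numpy as np, cv2
from scipy.spatial.transform import Rotation as R
from rig import robot, optics, workorder
def pts(name, depth):
    i=optics.camera_info(name); K=np.array(i["mtx"]); r=np.array(i["rotation"]); 
    if r.shape!=(3,3): r=R.from_quat(r).as_matrix()
    v,u=np.mgrid[:384,:512]
    p=np.stack([(u-K[0,2])/K[0,0]*depth,(v-K[1,2])/K[1,1]*depth,depth],-1)
    return p@r.T+np.array(i["position"])
E
python3 - <<'E'
from h import *
o=robot.get_obs(); print(o)
for n in("side","top"):
    im,d=optics.camera(n); np.savez(f"pics/{n}0.npz",im=im,d=d); cv2.imwrite(f"pics/{n}0.png",im); print(n,optics.camera_info(n),(d>0).mean())
print(optics.camera_info("wrist"))
a=np.hstack([cv2.imread("pics/side0.png"),cv2.imread("pics/top0.png")])
E
```

```text
pics
{'time': 0.0, 'q': array([-1.28350353e+00,  5.28467263e-01,  1.43390667e+00, -2.36465907e-05,
        1.18138269e+00, -1.78478918e-01]), 'joint_velocities': array([ 0.00038599, -0.00229223,  0.00158034, -0.00089241,  0.00062371,
        0.00055889]), 'joint_torque': array([ 3.89299294e-04, -4.40039563e+01, -1.76594871e+01,  6.32791780e-02,
        5.82944811e-02, -1.56712913e-04]), 'position': array([ 0.28051614, -0.55769124,  0.22156957]), 'tool_rot': array([ 0.37161109,  0.60247152, -0.37060106,  0.60132198]), 'ft_force': array([0.42821895, 0.3490066 , 0.72908016]), 'moment': array([-0.03452318, -0.00260376,  0.02860745]), 'grip_width': 0.08711015389458124}
side {'mtx': array([[456.0753703 ,   0.        , 264.42058834],
       [  0.        , 456.0753703 , 187.14002065],
       [  0.        ,   0.        ,   1.        ]]), 'position': array([0.06138053, 0.59453057, 0.95242118]), 'rotation': array([-0.34038686,  0.85981191, -0.35645047,  0.13342913])} 0.9958953857421875
top {'mtx': array([[373.58738896,   0.        , 250.45261068],
       [  0.        , 373.58738896, 194.96590164],
       [  0.        ,   0.        ,   1.        ]]), 'position': array([0.54773304, 0.00829848, 1.04160311]), 'rotation': array([ 0.70976168, -0.70297174,  0.03749069, -0.02575912])} 0.995941162109375
{'mtx': array([[297.31863964,   0.        , 257.39364909],
       [  0.        , 297.31863964, 188.2332924 ],
       [  0.        ,   0.        ,   1.        ]]), 'tool_from_camera': array([[-4.54876085e-04, -2.90430654e-01,  9.56895934e-01,
        -1.62351358e-01],
       [-3.16529120e-04, -9.56895943e-01, -2.90430807e-01,
         7.97022647e-02],
       [ 9.99999846e-01, -4.34995456e-04,  3.43339321e-04,
         5.53453718e-04],
       [ 0.00000000e+00,  0.00000000e+00,  0.00000000e+00,
         1.00000000e+00]])}
```

View pics/side0.png

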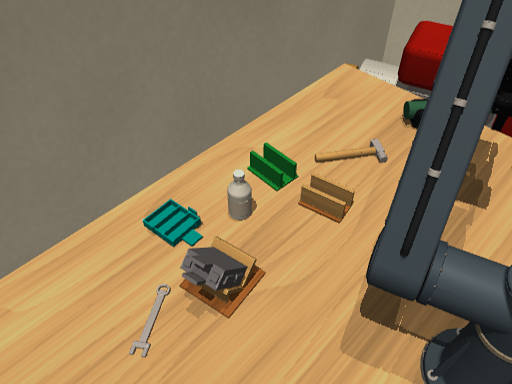

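View pics/top0.png

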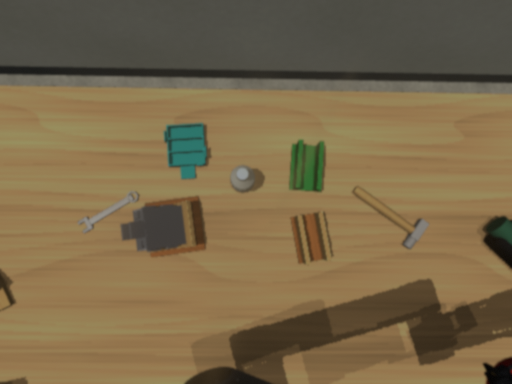

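The side view shows the grey pair at about (215,268) on the stand, the brown rack at (327,197), the green look-alike at (272,167), the turquoise tray at (173,222), the bottle at (239,195), the wrench at (150,320) and the hammer at (355,152). In the top view the pair is at (160,228) with its tab at (130,230) pointing to +y. The brown rack is at (312,237) with its slot along image-vertical.

```bash
python3 - <<'E'
from h import *
np.set_printoptions(precision=4,suppress=True)
def rect(xy):
    r=cv2.minAreaRect((xy*1000).astype(np.float32)); return np.round(r[0],1),np.round(r[1],1),round(r[2],1)
for n,roi,rr in(("top",(185,270,110,215),(200,270,285,340)),("side",(230,320,170,275),(165,230,290,365))):
    f=np.load(f"pics/{n}0.npz"); im,d=f["im"],f["d"]; P=pts(n,d); hsv=cv2.cvtColor(im,cv2.COLOR_BGR2HSV)
    m=np.zeros(d.shape,bool); a,b,c,e=roi; m[a:b,c:e]=1
    g=m&(hsv[...,1]<70)&(d>0)&(P[...,2]>.04)
    p=P[g]; print(n,"grey",len(p),p.min(0),p.max(0))
    # RANSAC planes
    rng=np.random.default_rng(0); q=p
    for k in range(2):
        best=None
        for _ in range(400):
            s=q[rng.choice(len(q),3,False)]; nn=np.cross(s[1]-s[0],s[2]-s[0]); L=np.linalg.norm(nn)
            if L<1e-6: continue
            nn/=L; i=abs((q-s[0])@nn)<.0025
            if best is None or i.sum()>best.sum(): best=i
        w=q[best]; c0=w.mean(0); nn=np.linalg.svd(w-c0)[2][2]; nn*=np.sign(nn[2]); 
        ux=np.cross([0,0,1.],nn); ux/=np.linalg.norm(ux); uy=np.cross(nn,ux)
        xy=np.c_[(w-c0)@ux,(w-c0)@uy]; print(" plane n",nn,"cnt",len(w),"c",c0,"ux",ux,"uy",uy,"rect",rect(xy), np.percentile(xy,[1,99],axis=0).ravel())
        q=q[~best]
    # brown stand & rack
    a,b,c,e=roi; br=(hsv[...,1]>70)&(hsv[...,0]<30)&(d>0)
    for nm,(a,b,c,e) in(("stand",roi),("rack",rr)):
        m[:]=0; m[a:b,c:e]=1; p=P[m&br]
        for lo,hi in((.004,.012),(.055,.061),(.061,.068),(.068,.08)):
            s=p[(p[:,2]>lo)&(p[:,2]<hi)]
            if len(s)>8: print(" ",nm,lo,len(s),rect(s[:,:2]),s[:,2].mean(),s[:,:2].min(0),s[:,:2].max(0))
E
```

```text
top grey 2202 [0.4927 0.164  0.0525] [0.607  0.3054 0.1658]
 plane n [ 0.1067 -0.6988  0.7074] cnt 1658 c [0.5508 0.2165 0.108 ] ux [ 0.9885  0.151  -0.    ] uy [-0.1068  0.6992  0.7069] rect (array([0.7, 5.8]), array([101.8, 150.1]), 0.2) [-0.049  -0.067   0.0495  0.0785]
 plane n [-0.1134  0.6969  0.7082] cnt 150 c [0.5416 0.2601 0.1257] ux [-0.987  -0.1607  0.    ] uy [ 0.1138 -0.699   0.706 ] rect (array([-2.4, -3.7]), array([100.2,  49. ]), 1.6) [-0.0518 -0.0264  0.0473  0.0159]
  stand 0.004 932 (array([550.9, 236.5]), array([230.6, 288.3]), 0.5) 0.007365151925989503 [0.4348 0.0934] [0.6662 0.3817]
  stand 0.055 86 (array([542.3, 173. ]), array([ 62.4, 138.8]), 67.5) 0.0585942578098998 [0.4899 0.1562] [0.6183 0.2284]
  stand 0.061 170 (array([554.5, 193.9]), array([118.5, 105.2]), 8.8) 0.06479321132353584 [0.4879 0.1345] [0.6203 0.2369]
  stand 0.068 253 (array([554.3, 198.1]), array([119. , 114.5]), 8.5) 0.07171364659634935 [0.4881 0.1342] [0.6201 0.2461]
  rack 0.004 803 (array([ 534.3, -180.4]), array([146.8, 181.5]), 87.8) 0.007457790161885416 [ 0.4439 -0.2557] [ 0.6278 -0.
[... 924 characters left out ...]
([121.2,  97.1]), 9.5) 0.05843700865221948 [0.4842 0.1424] [0.6173 0.2385]
  stand 0.061 229 (array([550.5, 198. ]), array([119.9, 118.3]), 8.4) 0.06453849720989034 [0.4838 0.1333] [0.616  0.2503]
  stand 0.068 252 (array([549.9, 199. ]), array([120.1, 115.9]), 9.0) 0.07155987434074446 [0.4823 0.134 ] [0.6174 0.2497]
  rack 0.004 295 (array([ 538.2, -207.2]), array([202.6, 242.7]), 43.9) 0.00735544450206945 [ 0.4094 -0.3623] [ 0.6685 -0.073 ]
  rack 0.055 180 (array([ 523.4, -176.3]), array([129.8,  72.3]), 9.9) 0.05825479937070944 [ 0.4534 -0.2202] [ 0.5912 -0.1305]
  rack 0.061 299 (array([ 523.1, -175.6]), array([130.3,  71.6]), 11.1) 0.0634913210625361 [ 0.4536 -0.2217] [ 0.5913 -0.1306]
```

```bash
python3 - <<'E'
import cv2,numpy as np
a=cv2.imread("pics/side0.png")[225:325,165:275];b=cv2.imread("pics/top0.png")[185:270,110:215]
a=cv2.resize(a,(440,400),interpolation=2); b=cv2.resize(b,(420,340),interpolation=2)
b=cv2.copyMakeBorder(b,0,60,0,0,0)
cv2.imwrite("pics/crop1.png",cv2.resize(np.hstack([a,b]),None,fx=.9,fy=.9))
E
```

```text
(no output)
```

View pics/crop1.png

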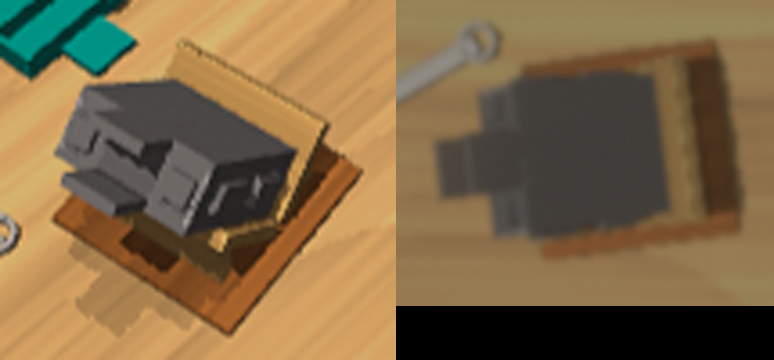

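The crop confirms the pair: its tabs point up and outward to +y, and the bare −y face is visible on the far side. Both views agree. The vee is at about (0.552, 0.200), yaw 8.5°, and the rack at about (0.525, −0.175), yaw 10.2°, with wall tops at 0.0636. Next I check which wrist branch suits the tip.

```bash
cat >> h.py <<'E'
np.set_printoptions(precision=3,suppress=True)
YS=np.deg2rad(8.5); YR=np.deg2rad(10.2)
V=np.array([.552,.200,.024]); RK=np.array([.525,-.175,0]); K=np.array([0,0,1.])
e=np.array([np.cos(YS),np.sin(YS),0]); hh=np.array([-np.sin(YS),np.cos(YS),0])
u=(hh+K)/2**.5; w=(K-hh)/2**.5
def frame(x,z): return np.c_[x,np.cross(z,x),z]
def arm(q,M=np.eye(3)):
    return (R.from_euler('Z',q[0])*R.from_euler('Y',q[1]+q[2])*R.from_euler('Z',q[3])*R.from_euler('Y',q[4])*R.from_euler('Z',q[5])).as_matrix()@M
def tool(o): return R.from_quat(o["tool_rot"]).as_matrix()
def delta(o,p,Rt,label=""):
    """remaining shift (cm, tool axes) and rotvec (tool axes)"""
    T=tool(o); print(label,"shift cm",T.T@(p-o["position"])*100,"rot",R.from_matrix(T.T@Rt).as_rotvec())
E
python3 - <<'E'
from h import *
o=robot.get_obs(); T=tool(o); print(T); M=arm(o["q"]).T@T; print(M)
M=np.round(M)
for lab,x,z in (("start",-u,w),("mid",-K,-hh),("end",-w,-u),("rack",-K,None)):
  for s in (1,-1):
    if z is None: z=np.array([-np.sin(YR),np.cos(YR),0])
    Rt=frame(x,s*z)@M.T
    for q1 in ((.35,) if lab!="rack" else (-.32,)):
      for f in (1.7,2.0,2.3):
        a=R.from_matrix(R.from_euler('ZY',[q1,0]).as_matrix().T@Rt); a=(R.from_euler('Y',f).inv()*a).as_euler('ZYZ'); b=[a[0]+np.pi,-a[1],a[2]+np.pi]
        wr=lambda t:(t+np.pi)%(2*np.pi)-np.pi
        print(lab,s,f,a,"alt",wr(b[0]),b[1],wr(b[2]))
E
```

```text
[[-0.001  0.893  0.449]
 [ 0.002  0.449 -0.893]
 [-1.     0.    -0.002]]
[[-0. -0. -1.]
 [ 0.  1.  0.]
 [ 1. -0. -0.]]
start 1 1.7 [-0.767  1.62   1.805] alt 2.3750846975685267 -1.6201507419210315 -1.3368374958134641
start 1 2.0 [-0.779  1.405  2.014] alt 2.3627380697954337 -1.4045475108686514 -1.1274655594306395
start 1 2.3 [-0.839  1.197  2.239] alt 2.30213478370041 -1.1966046077646337 -0.9025489343012403
start -1 1.7 [-0.767  1.62  -1.337] alt 2.3750846975685267 -1.6201507419210317 1.804755157776329
start -1 2.0 [-0.779  1.405 -1.127] alt 2.3627380697954337 -1.4045475108686514 2.0141270941591545
start -1 2.3 [-0.839  1.197 -0.903] alt 2.30213478370041 -1.1966046077646335 2.239043719288553
mid 1 1.7 [0.    1.442 1.772] alt -3.141592653589793 -1.4415926535897932 -1.3691493132144146
mid 1 2.0 [0.    1.142 1.772] alt -3.141592653589793 -1.1415926535897931 -1.3691493132144146
mid 1 2.3 [0.    0.842 1.772] alt -3.141592653589793 -0.8415926535897934 -1.3691493132144146
mid -1 1.7 [ 0.     1.442 -1.369] alt -3.141592653589793 -1.4415926535897932 1.7724433403753785
mid -1 2.0 [ 0.     1.14
[... 604 characters left out ...]
.1340025525598327 1.3871347611643934
end -1 2.3 [ 1.012  0.956 -2.035] alt -2.1293406040357983 -0.9560683891117602 1.1069052012153469
rack 1 1.7 [ 0.     1.442 -2.069] alt -3.141592653589793 -1.4415926535897934 1.072772743091475
rack 1 2.0 [ 0.     1.142 -2.069] alt -3.141592653589793 -1.1415926535897931 1.072772743091475
rack 1 2.3 [ 0.     0.842 -2.069] alt -3.141592653589793 -0.8415926535897936 1.072772743091475
rack -1 1.7 [0.    1.442 1.073] alt -3.141592653589793 -1.4415926535897934 -2.068819910498318
rack -1 2.0 [0.    1.142 1.073] alt -3.141592653589793 -1.1415926535897931 -2.068819910498318
rack -1 2.3 [0.    0.842 1.073] alt -3.141592653589793 -0.8415926535897936 -2.068819910498318
```

```bash
python3 - <<'E'
from h import *
for n,(a,b,c,e2) in(("top",(160,196,226,262)),("side",(165,224,222,256))):
    f=np.load(f"pics/{n}0.npz"); P=pts(n,f["d"])[a:b,c:e2].reshape(-1,3)
    for lo,hi in((.02,.09),(.09,.125),(.125,.17)):
        s=P[(P[:,2]>lo)&(P[:,2]<hi)]
        if len(s)>5: print(n,"bottle",lo,len(s),np.percentile(s,[2,50,98],axis=0).round(3).tolist())
f=np.load("pics/top0.npz"); P=pts("top",f["d"])
for nm,(a,b,c,e2) in dict(turq=(118,182,160,212),wrench=(188,236,76,142)).items():
    s=P[a:b,c:e2].reshape(-1,3); s=s[s[:,2]>.005]; print(nm,len(s),s.min(0),s.max(0))
E
```

```text
top bottle 0.02 75 [[0.648, -0.016, 0.022], [0.653, 0.012, 0.068], [0.682, 0.046, 0.09]]
top bottle 0.09 341 [[0.652, -0.013, 0.092], [0.673, 0.015, 0.104], [0.709, 0.043, 0.12]]
top bottle 0.125 120 [[0.667, 0.001, 0.141], [0.681, 0.015, 0.149], [0.693, 0.027, 0.152]]
side bottle 0.02 431 [[0.645, -0.006, 0.021], [0.655, 0.034, 0.056], [0.693, 0.046, 0.089]]
side bottle 0.09 311 [[0.648, -0.006, 0.091], [0.665, 0.026, 0.104], [0.697, 0.043, 0.123]]
side bottle 0.125 136 [[0.663, 0.0, 0.126], [0.672, 0.018, 0.147], [0.689, 0.027, 0.153]]
turq 1486 [0.548 0.008 0.005] [0.858 0.236 1.042]
wrench 823 [0.529 0.008 0.005] [0.648 0.473 1.042]
```

```bash
cat >> h.py <<'E'
def rows(p,Rt,n,grip,o=None,start=None):
    """print n rows along a straight path from the present pose to p,Rt"""
    o=o or robot.get_obs(); T,p0=(tool(o),o["position"]) if start is None else start
    rv=R.from_matrix(T.T@Rt).as_rotvec(); step=R.from_rotvec(rv/n).as_matrix(); out=[]
    for i in range(n):
        out.append(np.r_[T.T@(p-p0)/n*100, rv/n, grip].round(2).tolist()); T=T@step
    print("dist cm",np.linalg.norm(p-p0)*100,"rot",rv,"per row",np.linalg.norm(p-p0)/n*100,np.linalg.norm(rv)/n); print(str(out).replace(" ",""))
def tip(th,lift=0,ins=.082):
    c,s=np.cos(th),np.sin(th); l=c*u+s*w; sh=-s*u+c*w
    return V+.048*s*u+.024*sh+ins*l+lift*K, frame(-l,-sh)
E
python3 - <<'E'
from h import *
p,Rt=tip(0); rows(p+.17*u,Rt,24,8.7); print(p)
E
```

```text
dist cm 95.00462344210129 rot [-2.626  0.174 -1.091] per row 3.95852597675422 0.11868698313107907
[[0.02,2.64,-2.95,-0.11,0.01,-0.05,8.7],[-0.09,2.94,-2.65,-0.11,0.01,-0.05,8.7],[-0.21,3.21,-2.31,-0.11,0.01,-0.05,8.7],[-0.35,3.43,-1.95,-0.11,0.01,-0.05,8.7],[-0.49,3.6,-1.57,-0.11,0.01,-0.05,8.7],[-0.65,3.73,-1.17,-0.11,0.01,-0.05,8.7],[-0.81,3.8,-0.76,-0.11,0.01,-0.05,8.7],[-0.98,3.82,-0.35,-0.11,0.01,-0.05,8.7],[-1.16,3.79,0.06,-0.11,0.01,-0.05,8.7],[-1.33,3.7,0.46,-0.11,0.01,-0.05,8.7],[-1.5,3.57,0.85,-0.11,0.01,-0.05,8.7],[-1.66,3.38,1.21,-0.11,0.01,-0.05,8.7],[-1.82,3.15,1.56,-0.11,0.01,-0.05,8.7],[-1.97,2.88,1.88,-0.11,0.01,-0.05,8.7],[-2.11,2.56,2.16,-0.11,0.01,-0.05,8.7],[-2.24,2.21,2.4,-0.11,0.01,-0.05,8.7],[-2.35,1.83,2.61,-0.11,0.01,-0.05,8.7],[-2.44,1.43,2.77,-0.11,0.01,-0.05,8.7],[-2.52,1.01,2.89,-0.11,0.01,-0.05,8.7],[-2.57,0.57,2.95,-0.11,0.01,-0.05,8.7],[-2.61,0.13,2.97,-0.11,0.01,-0.05,8.7],[-2.63,-0.31,2.94,-0.11,0.01,-0.05,8.7],[-2.62,-0.75,2.87,-0.11,0.01,-0.05,8.7],[-2.6,-1.18,2.74,-0.11,0.01,-0.05,8.7]]
[0.546 0.241 0.099]
```

>>> arm_command:
  plan:
    - [0,2.6,-3,-0.11,0.01,-0.05,8.7]
    - [-0.1,2.9,-2.7,-0.11,0.01,-0.05,8.7]
    - [-0.2,3.2,-2.3,-0.11,0.01,-0.05,8.7]
    - [-0.4,3.4,-2,-0.11,0.01,-0.05,8.7]
    - [-0.5,3.6,-1.6,-0.11,0.01,-0.05,8.7]
    - [-0.7,3.7,-1.2,-0.11,0.01,-0.05,8.7]
    - [-0.8,3.8,-0.8,-0.11,0.01,-0.05,8.7]
    - [-1,3.8,-0.4,-0.11,0.01,-0.05,8.7]
    - [-1.2,3.8,0.1,-0.11,0.01,-0.05,8.7]
    - [-1.3,3.7,0.5,-0.11,0.01,-0.05,8.7]
    - [-1.5,3.6,0.9,-0.11,0.01,-0.05,8.7]
    - [-1.7,3.4,1.2,-0.11,0.01,-0.05,8.7]

```text
time: 1.6
position: [0.3954, -0.0848, 0.2093]
tool_rot: [-0.246, 0.808, -0.048, 0.533]
ft_force: [0.3, -0.0, 0.7]
grip_width: 0.0868
```

```bash
python3 - <<'E'
from h import *
o=robot.get_obs(); print(o["time"],o["q"],o["position"])
p,Rt=tip(0); rows(p+.17*u,Rt,12,8.7)
E
```

```text
1.6 [-0.12   0.447  1.822 -0.54   1.221 -0.134] [ 0.395 -0.085  0.209]
dist cm 46.37134379946157 rot [-1.242  0.031 -0.543] per row 3.8642786499551307 0.11300607700170044
[[-2.08,2.83,1.63,-0.1,0.0,-0.05,8.7],[-2.2,2.55,1.9,-0.1,0.0,-0.05,8.7],[-2.32,2.23,2.14,-0.1,0.0,-0.05,8.7],[-2.41,1.89,2.35,-0.1,0.0,-0.05,8.7],[-2.5,1.53,2.52,-0.1,0.0,-0.05,8.7],[-2.57,1.15,2.65,-0.1,0.0,-0.05,8.7],[-2.62,0.75,2.74,-0.1,0.0,-0.05,8.7],[-2.65,0.35,2.79,-0.1,0.0,-0.05,8.7],[-2.66,-0.06,2.8,-0.1,0.0,-0.05,8.7],[-2.66,-0.47,2.77,-0.1,0.0,-0.05,8.7],[-2.63,-0.88,2.69,-0.1,0.0,-0.05,8.7],[-2.59,-1.27,2.57,-0.1,0.0,-0.05,8.7]]
```

>>> arm_command:
  plan:
    - [-3.1,2.8,1.4,-0.1,0,-0.05,8.7]
    - [-3.2,2.6,1.6,-0.1,0,-0.05,8.7]
    - [-3.3,2.2,1.8,-0.1,0,-0.05,8.7]
    - [-3.4,1.9,2,-0.1,0,-0.05,8.7]
    - [-2.5,1.5,2.5,-0.1,0,-0.05,8.7]
    - [-2.6,1.2,2.7,-0.1,0,-0.05,8.7]
    - [-2.6,0.8,2.7,-0.1,0,-0.05,8.7]
    - [-2.7,0.3,2.8,-0.1,0,-0.05,8.7]
    - [-2.7,-0.1,2.8,-0.1,0,-0.05,8.7]
    - [-2.7,-0.5,2.8,-0.1,0,-0.05,8.7]
    - [-2.6,-0.9,2.7,-0.1,0,-0.05,8.7]
    - [-2.6,-1.3,2.6,-0.1,0,-0.05,8.7]

```text
time: 3.1
position: [0.5208, 0.3982, 0.2503]
tool_rot: [0.725, -0.578, -0.276, -0.252]
ft_force: [0.7, -0.1, -0.1]
grip_width: 0.0872
```

```bash
python3 - <<'E'
from h import *
o=robot.get_obs(); print(o["time"],o["q"],o["position"],o["ft_force"])
p,Rt=tip(0); rows(p+.12*u,Rt,3,8.7)
im,d=optics.camera("wrist"); np.savez("pics/w1.npz",im=im,d=d); cv2.imwrite("pics/w1.png",im)
E
```

```text
3.1 [ 0.775  0.796  1.072 -0.684  1.715 -0.926] [0.521 0.398 0.25 ] [ 0.74  -0.115 -0.118]
dist cm 10.008452611503731 rot [ 0.008 -0.02   0.073] per row 3.3361508705012435 0.025386988473510928
[[3.33,0.19,-0.13,0.0,-0.01,0.02,8.7],[3.33,0.11,-0.15,0.0,-0.01,0.02,8.7],[3.33,0.03,-0.17,0.0,-0.01,0.02,8.7]]
```

View pics/w1.png

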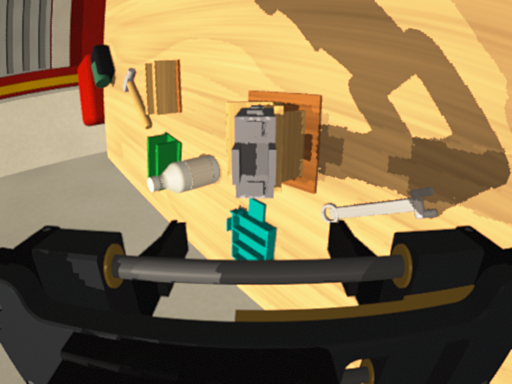

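The wrist view shows the closed pair, tabs toward the gripper, at (255,150). That is midway between the fingers (tips near columns 175 and 340). The bottle at (190,173) is well clear.

>>> arm_command:
  plan:
    - [3.3,0.2,-0.1,0,-0.01,0.02,8.7]
    - [3.3,0.1,-0.2,0,-0.01,0.03,8.7]
    - [3.3,0,-0.2,0,0,0.02,8.7]
    - [0,0,0,0,0,0,8.7]

```text
time: 3.65
position: [0.5329, 0.3313, 0.1786]
tool_rot: [0.704, -0.597, -0.296, -0.247]
ft_force: [-0.1, -0.2, 0.5]
grip_width: 0.0873
```

```bash
cat >> h.py <<'E'
def wpts(o,d):
    """wrist depth -> tool-frame points and world points (equidistant fisheye, depth along axis)"""
    i=optics.camera_info("wrist"); Kc=np.array(i["mtx"]); v,uu=np.mgrid[:384,:512]
    a=(uu-Kc[0,2])/Kc[0,0]; b=(v-Kc[1,2])/Kc[1,1]; th=np.hypot(a,b)+1e-9; t=np.tan(np.minimum(th,1.5))/th
    pc=np.stack([a*t*d,b*t*d,d],-1); A=np.array(i["tool_from_camera"]); pt=pc@A[:3,:3].T+A[:3,3]
    return pt, pt@tool(o).T+o["position"]
E
python3 - <<'E'
from h import *
o=robot.get_obs(); print(o["time"],o["q"],o["position"],o["ft_force"])
im,d=optics.camera("wrist"); np.savez("pics/w2.npz",im=im,d=d,o=o)
pt,pw=wpts(o,d)
p,Rt=tip(0); delta(o,p,Rt)
# tray-frame coords of all points: along u, e, w from V
q=(pw-V)@np.c_[u,e,hh*0+w]
hsv=cv2.cvtColor(im,cv2.COLOR_BGR2HSV); g=(hsv[...,1]<60)&(d>0)&(pw[...,2]>.05)&(pw[...,2]<.2)&(pt[...,0]>0.01)&(abs(q[...,1])<.08)
s=q[g]*1000; 
# tab end faces u~151 ; edge faces u~115
for lo,hi in((143,158),(108,122)):
    k=s[(s[:,0]>lo)&(s[:,0]<hi)]; print(lo,len(k),np.percentile(k,[1,50,99],axis=0).round(1).tolist())
k=s[(s[:,0]>143)&(s[:,0]<158)]; print(np.histogram(k[:,2],bins=range(-12,64,4)))
E
```

```text
3.65 [ 0.677  0.822  1.216 -0.657  1.56  -0.896] [0.533 0.331 0.179] [-0.079 -0.178  0.525]
 shift cm [12.111  0.167 -0.924] rot [0.017 0.006 0.008]
143 974 [[143.5, -18.6, 2.9], [149.1, -1.1, 42.2], [150.6, 20.4, 49.4]]
108 4870 [[111.4, -49.6, 3.7], [113.4, -8.9, 26.4], [119.9, 50.8, 48.6]]
(array([  0,   0,   0,  75, 253, 149,   0,   0,   0,   0,   0,   0,   0,
       154, 250,  93,   0,   0]), array([-12,  -8,  -4,   0,   4,   8,  12,  16,  20,  24,  28,  32,  36,
        40,  44,  48,  52,  56,  60]))
```

>>> arm_command:
  plan:
    - [2,0.1,-1,0.02,0.01,0.01,8.7]
    - [2.5,0.1,0,0,0,0,8.7]
    - [2.5,0,0,0,0,0,8.7]
    - [0,0,0,0,0,0,8.7]

```text
time: 4.2
position: [0.5416, 0.2766, 0.139]
tool_rot: [0.701, -0.602, -0.286, -0.254]
ft_force: [0.3, 0.2, 1.1]
grip_width: 0.0872
```

```bash
sed -i 's/^V=.*024\]);/V=np.array([.5521,.1993,.0247]);/' h.py; grep -n "^V=" h.py; python3 - <<'E'
from h import *
o=robot.get_obs(); print(o["time"],o["position"],o["ft_force"])
delta(o,*tip(0))
E
```

```text
12:V=np.array([.5521,.1993,.0247]); RK=np.array([.525,-.175,0]); K=np.array([0,0,1.])
4.2 [0.542 0.277 0.139] [0.273 0.176 1.097]
 shift cm [5.4   0.142 0.175] rot [-0.01  -0.001  0.007]
```

>>> arm_command:
  plan:
    - [2.5,0.1,0.1,-0.01,0,0.01,8.7]
    - [2.5,0,0.1,0,0,0,8.7]
    - [0.3,0,0,0,0,0,8.7]
    - [0,0,0,0,0,0,8.7]

```text
time: 4.7
position: [0.5489, 0.2443, 0.104]
tool_rot: [0.701, -0.601, -0.288, -0.253]
ft_force: [0.1, 0.4, 0.2]
grip_width: 0.087
```

```bash
python3 - <<'E'
from h import *
o=robot.get_obs(); print(o["time"],o["position"],o["ft_force"])
delta(o,*tip(0))
E
```

```text
4.7 [0.549 0.244 0.104] [0.112 0.443 0.201]
 shift cm [0.586 0.357 0.024] rot [-0.006  0.002  0.006]
```

>>> arm_command:
  plan:
    - [0.4,0.3,0,0,0,0,8.7]
    - [0.1,0.1,0,0,0,0,8.7]
    - [0,0,0,0,0,0,8.7]

```text
time: 5.08
position: [0.5461, 0.2423, 0.1022]
tool_rot: [0.702, -0.6, -0.288, -0.255]
ft_force: [0.1, -0.3, -0.7]
grip_width: 0.0868
```

```bash
python3 - <<'E'
from h import *
o=robot.get_obs(); print(o["time"],o["position"],o["ft_force"])
delta(o,*tip(0))
E
```

```text
5.075 [0.546 0.242 0.102] [ 0.102 -0.325 -0.671]
 shift cm [0.349 0.043 0.014] rot [-0.007  0.004  0.011]
```

>>> arm_command:
  plan:
    - [0,0,0,0,0,0,6]
    - [0,0,0,0,0,0,4.6]
    - [0,0,0,0,0,0,4.4]
    - [0,0,0,0,0,0,4.2]
    - [0,0,0,0,0,0,4.2]
  grip_force: 10

```text
time: 5.7
position: [0.5462, 0.2422, 0.1027]
tool_rot: [0.702, -0.6, -0.287, -0.255]
ft_force: [0.4, 0.0, 2.1]
grip_width: 0.0481
```

```bash
python3 - <<'E'
from h import *
o=robot.get_obs(); print(o["time"],o["position"],o["ft_force"],o["moment"],o["grip_width"])
delta(o,*tip(0,0,.0855))
E
```

```text
5.7 [0.546 0.242 0.103] [0.427 0.028 2.133] [ 0.058 -0.172  0.09 ] 0.04808571433016691
 shift cm [0.029 0.055 0.056] rot [-0.007  0.003  0.011]
```

>>> arm_command:
  plan:
    - [0,0,0,0,0,0,4]
    - [0,0,0,0,0,0,4]
    - [-0.4,0,-0.4,0,0,0,4]
    - [-0.4,0,-0.4,0,0,0,4]
    - [0,0,0,0,0,0,4]
  grip_force: 60

```text
time: 6.32
position: [0.5444, 0.2434, 0.1104]
tool_rot: [0.7, -0.6, -0.291, -0.256]
ft_force: [0.8, -0.3, -6.9]
grip_width: 0.0474
```

```bash
cat >> h.py <<'E'
def tiprows(th0,th1,n,lift,ins,o):
    """rows from the measured pose through the tipping arc"""
    T,p0=tool(o),o["position"]; out=[]
    for th in np.linspace(th0,th1,n+1)[1:]:
        p,Rt=tip(th,lift,ins); out.append(np.r_[T.T@(p-p0)*100,R.from_matrix(T.T@Rt).as_rotvec(),4].round(2).tolist()); T,p0=Rt,p
    print(str(out).replace(" ",""))
E
python3 - <<'E'
from h import *
o=robot.get_obs(); print(o["time"],o["position"],o["ft_force"],o["moment"],o["grip_width"])
delta(o,*tip(0,.012,.0855)); tiprows(0,np.pi/4,10,.012,.0855,o)
E
```

```text
6.325 [0.544 0.243 0.11 ] [ 0.752 -0.252 -6.933] [1.528 0.081 0.042] 0.047379928890418095
 shift cm [-0.179 -0.111 -0.346] rot [-0.005  0.01   0.008]
[[-0.35,-0.12,-1.01,-0.0,-0.07,0.01,4.0],[-0.16,0.0,-0.63,0.0,-0.08,0.0,4.0],[-0.15,-0.0,-0.61,0.0,-0.08,0.0,4.0],[-0.14,0.0,-0.58,-0.0,-0.08,-0.0,4.0],[-0.12,-0.0,-0.55,0.0,-0.08,-0.0,4.0],[-0.1,-0.0,-0.53,0.0,-0.08,0.0,4.0],[-0.08,0.0,-0.51,-0.0,-0.08,0.0,4.0],[-0.05,0.0,-0.5,-0.0,-0.08,-0.0,4.0],[-0.02,-0.0,-0.49,0.0,-0.08,0.0,4.0],[0.0,-0.0,-0.48,0.0,-0.08,-0.0,4.0]]
```

>>> arm_command:
  plan:
    - [-0.4,-0.1,-1,0,-0.07,0.01,4]
    - [-0.2,0,-0.6,0,-0.08,0,4]
    - [-0.2,0,-0.6,0,-0.08,0,4]
    - [-0.1,0,-0.6,0,-0.08,0,4]
    - [-0.1,0,-0.6,0,-0.08,0,4]
    - [-0.1,0,-0.5,0,-0.08,0,4]
    - [-0.1,0,-0.5,0,-0.08,0,4]
    - [-0.1,0,-0.5,0,-0.08,0,4]
    - [0,0,-0.5,0,-0.08,0,4]
    - [0,0,-0.5,0,-0.08,0,4]

```text
time: 7.58
position: [0.5415, 0.1953, 0.1425]
tool_rot: [-0.522, 0.461, 0.549, 0.462]
ft_force: [-0.8, -0.3, -5.9]
grip_width: 0.0477
```

```bash
python3 - <<'E'
from h import *
o=robot.get_obs(); print(o["time"],o["q"],o["position"],o["ft_force"],o["moment"],o["grip_width"])
delta(o,*tip(np.pi/4,.012,.0855)); tiprows(np.pi/4,np.pi/2,12,.012,.0855,o)
E
```

```text
7.575 [ 0.137  0.572  1.62   0.035  0.974 -1.603] [0.541 0.195 0.142] [-0.79  -0.254 -5.932] [ 0.067 -0.088 -0.043] 0.047678126519843454
 shift cm [-0.392 -1.099  0.247] rot [ 0.     0.029 -0.024]
[[-0.38,-1.1,-0.16,-0.0,-0.04,-0.02,4.0],[0.04,-0.0,-0.4,-0.0,-0.07,0.0,4.0],[0.06,0.0,-0.41,0.0,-0.07,-0.0,4.0],[0.08,-0.0,-0.42,-0.0,-0.07,-0.0,4.0],[0.1,-0.0,-0.43,0.0,-0.07,-0.0,4.0],[0.12,-0.0,-0.44,0.0,-0.07,0.0,4.0],[0.13,0.0,-0.45,-0.0,-0.07,0.0,4.0],[0.15,-0.0,-0.47,-0.0,-0.07,-0.0,4.0],[0.16,-0.0,-0.49,-0.0,-0.07,-0.0,4.0],[0.17,0.0,-0.5,0.0,-0.07,0.0,4.0],[0.17,-0.0,-0.52,-0.0,-0.07,-0.0,4.0],[0.17,0.0,-0.54,-0.0,-0.07,0.0,4.0]]
```

>>> arm_command:
  plan:
    - [-0.2,-0.6,0,0,-0.04,-0.02,4]
    - [-0.2,-0.6,-0.3,0,-0.07,-0.01,4]
    - [0.1,-0.1,-0.4,0,-0.07,0,4]
    - [0.1,-0.1,-0.4,0,-0.07,0,4]
    - [0.1,-0.1,-0.4,0,-0.07,0,4]
    - [0.1,-0.1,-0.4,0,-0.07,0,4]

```text
time: 8.32
position: [0.551, 0.1733, 0.1359]
tool_rot: [-0.412, 0.357, 0.642, 0.539]
ft_force: [-0.7, 0.0, -7.7]
grip_width: 0.0478
```

```bash
python3 - <<'E'
from h import *
o=robot.get_obs(); print(o["time"],o["q"],o["position"],o["ft_force"],o["moment"],o["grip_width"])
delta(o,*tip(np.pi/4*1.5,.012,.0855)); tiprows(np.pi/4*1.5,np.pi/2,7,.012,.0855,o)
E
```

```text
8.325 [-0.103  0.616  1.652  0.462  1.052 -2.103] [0.551 0.173 0.136] [-0.726  0.042 -7.667] [-0.64  -0.25  -0.007] 0.04779181733125476
 shift cm [-0.107 -0.492  0.264] rot [ 0.009  0.024 -0.019]
[[-0.01,-0.49,-0.13,0.01,-0.03,-0.02,4.0],[0.12,-0.0,-0.4,0.0,-0.06,0.0,4.0],[0.13,-0.0,-0.41,0.0,-0.06,0.0,4.0],[0.14,-0.0,-0.42,-0.0,-0.06,-0.0,4.0],[0.14,0.0,-0.44,-0.0,-0.06,0.0,4.0],[0.15,0.0,-0.45,0.0,-0.06,0.0,4.0],[0.15,0.0,-0.47,0.0,-0.06,-0.0,4.0]]
```

>>> arm_command:
  plan:
    - [0,-0.4,-0.1,0.01,-0.03,-0.02,4]
    - [0.1,-0.3,-0.4,0,-0.06,0,4]
    - [0.1,-0.1,-0.4,0,-0.06,0,4]
    - [0.1,-0.1,-0.4,0,-0.06,0,4]
    - [0.1,-0.1,-0.4,0,-0.06,0,4]
    - [0.1,-0.1,-0.4,0,-0.06,0,4]
    - [0.1,-0.1,-0.4,0,-0.06,0,4]
    - [0,0,0,0,0,0,4]

```text
time: 9.32
position: [0.5636, 0.1521, 0.1125]
tool_rot: [-0.288, 0.247, 0.704, 0.6]
ft_force: [-0.4, 0.3, -6.6]
grip_width: 0.0477
```

```bash
python3 - <<'E'
from h import *
o=robot.get_obs(); print(o["time"],o["q"],o["position"],o["ft_force"],o["moment"],o["grip_width"])
delta(o,*tip(np.pi/2,.0,.0855)); delta(o,*tip(np.pi/2,.012,.0855))
E
```

```text
9.325 [-0.29   0.777  1.627  0.74   1.255 -2.448] [0.564 0.152 0.113] [-0.405  0.255 -6.569] [-1.281 -0.374 -0.031] 0.047699897054587485
 shift cm [ 1.085  0.433 -0.393] rot [ 0.007  0.007 -0.009]
 shift cm [0.242 0.435 0.461] rot [ 0.007  0.007 -0.009]
```

>>> arm_command:
  plan:
    - [0.3,0.2,0,0.01,0.01,-0.01,4]
    - [0.3,0.2,-0.1,0,0,0,4]
    - [0.2,0,-0.1,0,0,0,4]
    - [0,0,0,0,0,0,4]

```text
time: 9.82
position: [0.5584, 0.1565, 0.1064]
tool_rot: [-0.294, 0.252, 0.698, 0.602]
ft_force: [0.9, -2.0, -7.2]
grip_width: 0.0474
```

```bash
python3 - <<'E'
from h import *
o=robot.get_obs(); print(o["time"],o["q"],o["position"],o["ft_force"],o["moment"],o["grip_width"])
delta(o,*tip(np.pi/2,.0,.0855))
E
```

```text
9.825 [-0.282  0.773  1.652  0.747  1.216 -2.453] [0.558 0.157 0.106] [ 0.904 -1.958 -7.163] [-1.39  -0.342 -0.112] 0.04740571293644833
 shift cm [ 0.289 -0.009 -0.318] rot [ 0.001 -0.01   0.001]
```

Still hanging freely, with about 3 mm to go each way.

>>> arm_command:
  plan:
    - [0.2,0,-0.2,0,0,0,4]
    - [0,0,0,0,0,0,4]

```text
time: 10.07
position: [0.5589, 0.156, 0.1062]
tool_rot: [-0.294, 0.251, 0.699, 0.602]
ft_force: [0.2, -0.4, -7.0]
grip_width: 0.0476
```

```bash
python3 - <<'E'
from h import *
o=robot.get_obs(); print(o["time"],o["position"],o["ft_force"],o["moment"],o["ft_force"]@u,o["ft_force"]@w)
delta(o,*tip(np.pi/2,.0,.0855))
E
```

```text
10.075 [0.559 0.156 0.106] [ 0.238 -0.421 -7.003] [-1.312 -0.356 -0.065] -5.271377878531009 -4.632793081415438
 shift cm [ 0.314  0.03  -0.263] rot [ 0.003 -0.008  0.002]
```

>>> arm_command:
  plan:
    - [0.3,0,-0.3,0,0,0,4]
    - [0.2,0,-0.2,0,0,0,4]

```text
time: 10.32
position: [0.5592, 0.1555, 0.1048]
tool_rot: [-0.292, 0.247, 0.7, 0.603]
ft_force: [-3.0, -8.2, 6.3]
grip_width: 0.0476
```

```bash
python3 - <<'E'
from h import *
o=robot.get_obs(); print(o["time"],o["position"],o["ft_force"],o["moment"],o["ft_force"]@u,o["ft_force"]@w)
delta(o,*tip(np.pi/2,.0,.0855))
E
```

```text
10.325 [0.559 0.156 0.105] [-2.966 -8.19   6.314] [-0.059  0.111  0.462] -0.9533737395237715 9.882190120078121
 shift cm [ 0.248  0.054 -0.127] rot [0.007 0.001 0.002]
```

>>> arm_command:
  plan:
    - [0,0,-0.2,0,0,0,4]
    - [0,0,-0.1,0,0,0,4]

```text
time: 10.58
position: [0.5597, 0.154, 0.1033]
tool_rot: [-0.291, 0.246, 0.7, 0.604]
ft_force: [-0.8, 0.2, -1.2]
grip_width: 0.0474
```

```bash
python3 - <<'E'
from h import *
o=robot.get_obs(); print(o["time"],o["position"],o["ft_force"],o["moment"],o["ft_force"]@u,o["ft_force"]@w)
delta(o,*tip(np.pi/2,.0,.0855))
E
```

```text
10.575 [0.56  0.154 0.103] [-0.786  0.186 -1.182] [-0.345  0.015 -0.09 ] -0.6239549148954798 -1.04798731629338
 shift cm [0.254 0.086 0.092] rot [0.006 0.003 0.003]
```

>>> arm_command:
  plan:
    - [0,0,0,0,0,0,4.7]
    - [0,0,0,0,0,0,5.2]
    - [0,0,0,0,0,0,6]
    - [0,0,0,0,0,0,8.5]
    - [0,0,0,0,0,0,8.5]
  grip_force: 10

```text
time: 11.2
position: [0.56, 0.1557, 0.1047]
tool_rot: [-0.29, 0.245, 0.701, 0.604]
ft_force: [0.4, -0.3, -0.3]
grip_width: 0.0724
```

```bash
python3 - <<'E'
from h import *
o=robot.get_obs(); print(o["time"],o["position"],o["ft_force"],o["moment"],o["grip_width"])
for n in("side","top"):
    im,d=optics.camera(n); np.savez(f"pics/{n}1.npz",im=im,d=d)
    if n=="side": a=im[200:340,130:300]
    else: b=im[160:300,100:270]
cv2.imwrite("pics/s1.png",np.hstack([cv2.resize(a,(400,329),interpolation=2),cv2.resize(b,(400,329),interpolation=2)]))
E
```

```text
11.2 [0.56  0.156 0.105] [ 0.432 -0.305 -0.345] [-0.325 -0.155  0.03 ] 0.07236211376747337
```

View pics/s1.png

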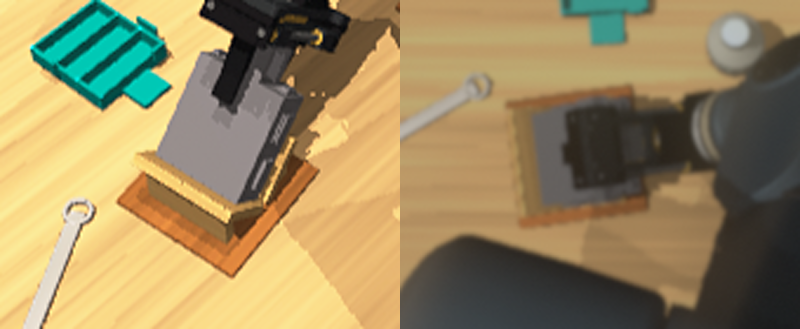

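The pair is closed and seated on the −y face: the grey back faces +y and the edges are flush. The bottle, wrench and turquoise tray have not moved. I'll retract along the tray, then measure the upper tab with the wrist camera.

>>> arm_command:
  plan:
    - [-2.5,0,0,0,0,0,8.5]
    - [-2.5,0,0,0,0,0,8.5]
    - [-2.5,0,0,0,0,0,8.5]
    - [-2.5,0,0,0,0,0,2.6]
    - [0,0,0,0,0,0,2.6]
    - [0,0,0,0,0,0,2.6]
    - [0,0,0,0,0,0,2.6]

```text
time: 12.18
position: [0.5686, 0.0854, 0.1754]
tool_rot: [-0.288, 0.245, 0.702, 0.603]
ft_force: [0.0, 0.8, 0.3]
grip_width: 0.0528
```

```bash
cat > m2.py <<'E'
from h import *
o=robot.get_obs(); print(o["time"],o["q"],o["position"],o["ft_force"],o["grip_width"])
im,d=optics.camera("wrist"); np.savez("pics/w3.npz",im=im,d=d)
pt,pw=wpts(o,d); q=(pw-V)@np.c_[w,e,u]*1000
hsv=cv2.cvtColor(im,cv2.COLOR_BGR2HSV); g=(hsv[...,1]<60)&(d>0)&(pt[...,0]>0.005)&(abs(q[...,1])<80)&(q[...,0]>90)&(q[...,0]<160)&(q[...,2]>-10)&(q[...,2]<60)
s=q[g]
for lo,hi in((143,158),(108,122)):
    k=s[(s[:,0]>lo)&(s[:,0]<hi)]; print(lo,len(k),np.percentile(k,[1,50,99],axis=0).round(1).tolist())
    if lo==143: print(np.histogram(k[:,2],bins=range(-8,60,2)))
Rt=frame(-w,u); delta(o,V+.118*w+.044*u,Rt)
E
python3 m2.py
```

```text
12.175 [-0.395  0.693  1.569  0.667  1.409 -2.414] [0.569 0.085 0.175] [0.042 0.79  0.35 ] 0.052805622122649686
143 1191 [[144.2, -18.0, -2.1], [152.1, -0.3, 5.6], [153.6, 21.2, 44.7]]
(array([  0,   0,  18, 140, 145, 145, 167,   0,   0,   0,   0,   0,   0,
         0,   0,   0,   0,   0,   0,   0,   0,   0,  65, 153, 148, 148,
        62,   0,   0,   0,   0,   0,   0]), array([-8, -6, -4, -2,  0,  2,  4,  6,  8, 10, 12, 14, 16, 18, 20, 22, 24,
       26, 28, 30, 32, 34, 36, 38, 40, 42, 44, 46, 48, 50, 52, 54, 56, 58]))
108 5128 [[113.1, -49.2, -1.0], [116.4, -9.1, 21.8], [121.9, 50.2, 44.1]]
 shift cm [ 7.013 -0.067  1.814] rot [ 0.005  0.01  -0.   ]
```

>>> arm_command:
  plan:
    - [0.5,0,0.8,0,0.01,0,2.6]
    - [0.5,0,0.7,0,0,0,2.6]
    - [0,0,0,0,0,0,2.6]
    - [0,0,0,0,0,0,2.6]

```text
time: 12.72
position: [0.5643, 0.1061, 0.1785]
tool_rot: [-0.291, 0.248, 0.702, 0.601]
ft_force: [0.6, -0.4, 0.1]
grip_width: 0.0265
```

```bash
cat > d2.py <<'E'
from h import *
o=robot.get_obs(); print(o["time"],o["position"],o["ft_force"],o["moment"],o["grip_width"])
delta(o,V+.121*w+.0412*u,frame(-w,u))
E
python3 d2.py
```

```text
12.725 [0.564 0.106 0.178] [ 0.614 -0.352  0.096] [-0.381 -0.256  0.008] 0.02652581470368627
 shift cm [ 5.42  -0.191 -0.114] rot [ 0.005  0.001 -0.004]
```

>>> arm_command:
  plan:
    - [1,-0.1,-0.1,0,0,0,2.6]
    - [0.8,-0.1,0,0,0,0,2.6]
    - [0,0,0,0,0,0,2.6]

```text
time: 13.1
position: [0.5645, 0.1189, 0.1638]
tool_rot: [-0.29, 0.249, 0.702, 0.601]
ft_force: [-0.0, -0.5, -0.7]
grip_width: 0.0258
```

```bash
python3 d2.py
```

```text
13.1 [0.564 0.119 0.164] [-0.009 -0.468 -0.737] [-0.313 -0.17  -0.025] 0.025810514388535558
 shift cm [3.489 0.021 0.033] rot [ 0.004  0.001 -0.004]
```

>>> arm_command:
  plan:
    - [1.2,0,0,0,0,0,2.6]
    - [1.2,0,0,0,0,0,2.6]
    - [0.8,0,0,0,0,0,2.6]
    - [0,0,0,0,0,0,2.6]

```text
time: 13.6
position: [0.5604, 0.143, 0.1391]
tool_rot: [-0.29, 0.249, 0.702, 0.601]
ft_force: [-0.8, 0.4, -0.3]
grip_width: 0.026
```

```bash
python3 d2.py
```

```text
13.6 [0.56  0.143 0.139] [-0.822  0.387 -0.314] [-0.325 -0.128  0.004] 0.026006884855463385
 shift cm [ 0.012 -0.011  0.05 ] rot [ 0.004  0.001 -0.005]
```

Exactly placed. Close gently, then firmly.

>>> arm_command:
  plan:
    - [0,0,0,0,0,0,1.2]
    - [0,0,0,0,0,0,0.6]
    - [0,0,0,0,0,0,0.4]
    - [0,0,0,0,0,0,0.4]
  grip_force: 8

```text
time: 14.1
position: [0.5606, 0.1439, 0.1405]
tool_rot: [-0.289, 0.248, 0.702, 0.602]
ft_force: [0.6, 1.5, -1.4]
grip_width: 0.008
```

```bash
python3 d2.py
```

```text
14.1 [0.561 0.144 0.14 ] [ 0.58   1.457 -1.394] [-0.243 -0.172 -0.086] 0.007970382129844775
 shift cm [ 0.048  0.024 -0.102] rot [ 0.004  0.004 -0.004]
```

>>> arm_command:
  plan:
    - [0,0,0,0,0,0,0.4]
    - [0,0,0,0,0,0,0.4]
    - [0,0,0.4,0,0,0,0.4]
    - [0,0,0.4,0,0,0,0.4]
    - [0,0,0.4,0,0,0,0.4]
    - [0,0,0.4,0,0,0,0.4]
    - [0,0,0,0,0,0,0.4]
  grip_force: 50

```text
time: 14.98
position: [0.5592, 0.1541, 0.1512]
tool_rot: [-0.291, 0.249, 0.701, 0.601]
ft_force: [0.6, -0.6, -1.3]
grip_width: 0.0078
```

```bash
python3 d2.py
```

```text
14.975 [0.559 0.154 0.151] [ 0.613 -0.64  -1.315] [-0.589 -0.235 -0.016] 0.007777048139707152
 shift cm [ 0.084  0.038 -1.584] rot [ 0.004 -0.002 -0.004]
```

>>> arm_command:
  plan:
    - [-0.1,0,0.8,0,0,0,0.4]
    - [-0.2,0,1,0,0,0,0.4]
    - [-0.3,0,1.2,0,0,0,0.4]
    - [-1,0,1.5,0,0,0,0.4]
    - [-1.5,0,1.5,0,0,0,0.4]
    - [-2,0,1.5,0,0,0,0.4]
    - [-2,0,1.5,0,0,0,0.4]
    - [-2,0,1.5,0,0,0,0.4]

```text
time: 15.98
position: [0.5561, 0.1659, 0.2995]
tool_rot: [-0.291, 0.249, 0.702, 0.6]
ft_force: [-0.4, 0.1, -1.9]
grip_width: 0.0079
```

```bash
cat >> h.py <<'E'
er=np.array([np.cos(YR),np.sin(YR),0]); hr=np.array([-np.sin(YR),np.cos(YR),0])
# tray hanging tab-down-tool: tool z = +hr (tray back at +z side, tray z = -hr); slot centre 13 mm from tab toward -hr
def rackpose(z): return RK+hr*.013+K*z, frame(-K,hr)
E
python3 - <<'E'
from h import *
o=robot.get_obs(); print(o["time"],o["q"],o["position"],o["ft_force"],o["moment"],o["grip_width"])
p,Rt=rackpose(.26); rows(p,Rt,18,.4)
for n in("side",):
    im,d=optics.camera(n); np.savez(f"pics/{n}2.npz",im=im,d=d)
    a=im[130:340,120:340]; cv2.imwrite("pics/s2.png",cv2.resize(a,None,fx=2.6,fy=2.6,interpolation=2))
E
```

```text
15.975 [-0.269  0.496  1.532  0.7    1.518 -2.183] [0.556 0.166 0.299] [-0.424  0.091 -1.862] [-0.622 -0.262 -0.024] 0.007867632832078997
dist cm 33.21589782137377 rot [-0.021  0.784  0.009] per row 1.8453276567429875 0.04355892413982377
[[-1.1,0.47,-1.41,-0.0,0.04,0.0,0.4],[-1.03,0.47,-1.46,-0.0,0.04,0.0,0.4],[-0.97,0.47,-1.5,-0.0,0.04,0.0,0.4],[-0.9,0.47,-1.54,-0.0,0.04,0.0,0.4],[-0.83,0.48,-1.58,-0.0,0.04,0.0,0.4],[-0.76,0.48,-1.61,-0.0,0.04,0.0,0.4],[-0.69,0.48,-1.64,-0.0,0.04,0.0,0.4],[-0.62,0.48,-1.67,-0.0,0.04,0.0,0.4],[-0.55,0.48,-1.69,-0.0,0.04,0.0,0.4],[-0.47,0.49,-1.72,-0.0,0.04,0.0,0.4],[-0.4,0.49,-1.73,-0.0,0.04,0.0,0.4],[-0.32,0.49,-1.75,-0.0,0.04,0.0,0.4],[-0.24,0.49,-1.76,-0.0,0.04,0.0,0.4],[-0.17,0.5,-1.77,-0.0,0.04,0.0,0.4],[-0.09,0.5,-1.77,-0.0,0.04,0.0,0.4],[-0.01,0.5,-1.78,-0.0,0.04,0.0,0.4],[0.06,0.5,-1.77,-0.0,0.04,0.0,0.4],[0.14,0.5,-1.77,-0.0,0.04,0.0,0.4]]
```

View pics/s2.png

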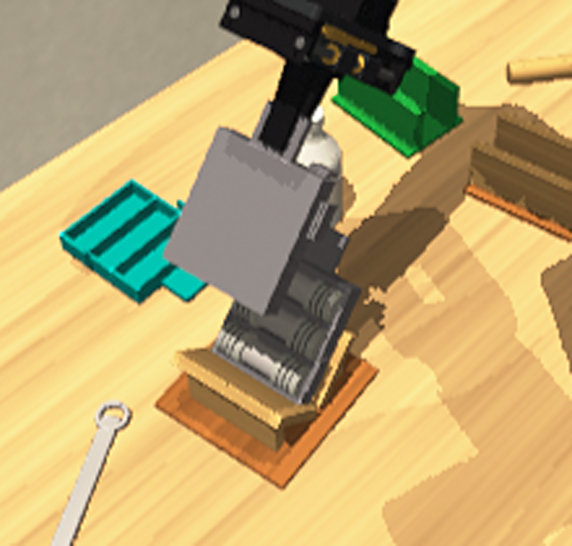

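All three couplings are in the lower tray on the stand, with the emptied tray held above it by its tab, flat back outward. Next, over to the rack.

>>> arm_command:
  plan:
    - [-2.1,0.5,-0.4,0,0.04,0,0.4]
    - [-2,0.5,-0.5,0,0.04,0,0.4]
    - [-2,0.5,-0.5,0,0.04,0,0.4]
    - [-1.9,0.5,-0.5,0,0.04,0,0.4]
    - [-0.8,0.5,-1.6,0,0.04,0,0.4]
    - [-0.8,0.5,-1.6,0,0.04,0,0.4]
    - [-0.7,0.5,-1.6,0,0.04,0,0.4]
    - [-0.6,0.5,-1.7,0,0.04,0,0.4]
    - [-0.5,0.5,-1.7,0,0.04,0,0.4]
    - [-0.5,0.5,-1.7,0,0.04,0,0.4]
    - [-0.4,0.5,-1.7,0,0.04,0,0.4]
    - [-0.3,0.5,-1.8,0,0.04,0,0.4]

```text
time: 17.52
position: [0.526, -0.0563, 0.338]
tool_rot: [-0.46, 0.387, 0.605, 0.522]
ft_force: [-0.5, -0.4, -1.4]
grip_width: 0.0077
```

```bash
python3 - <<'E'
from h import *
o=robot.get_obs(); print(o["time"],o["q"],o["position"],o["ft_force"],o["grip_width"])
p,Rt=rackpose(.28); rows(p,Rt,10,.4)
E
```

```text
17.525 [-0.458  0.324  1.476  0.235  1.5   -2.222] [ 0.526 -0.056  0.338] [-0.522 -0.419 -1.391] 0.007747160610160935
dist cm 12.075610096820922 rot [-0.02   0.281  0.014] per row 1.2075610096820923 0.02818898865984512
[[0.27,0.2,-1.16,-0.0,0.03,0.0,0.4],[0.3,0.2,-1.15,-0.0,0.03,0.0,0.4],[0.33,0.21,-1.14,-0.0,0.03,0.0,0.4],[0.36,0.21,-1.13,-0.0,0.03,0.0,0.4],[0.4,0.21,-1.12,-0.0,0.03,0.0,0.4],[0.43,0.21,-1.11,-0.0,0.03,0.0,0.4],[0.46,0.21,-1.1,-0.0,0.03,0.0,0.4],[0.49,0.22,-1.08,-0.0,0.03,0.0,0.4],[0.52,0.22,-1.07,-0.0,0.03,0.0,0.4],[0.55,0.22,-1.05,-0.0,0.03,0.0,0.4]]
```

>>> arm_command:
  plan:
    - [0.3,0.2,-1.2,0,0.03,0,0.4]
    - [0.3,0.2,-1.2,0,0.03,0,0.4]
    - [0.3,0.2,-1.1,0,0.03,0,0.4]
    - [0.4,0.2,-1.1,0,0.03,0,0.4]
    - [0.4,0.2,-1.1,0,0.03,0,0.4]
    - [0.4,0.2,-1.1,0,0.03,0,0.4]
    - [0.5,0.2,-1.1,0,0.03,0,0.4]
    - [0.5,0.2,-1.1,0,0.03,0,0.4]
    - [0.5,0.2,-1.1,0,0.03,0,0.4]
    - [0.5,0.2,-1.1,0,0.02,0,0.4]
    - [0,0,0,0,0,0,0.4]

```text
time: 18.9
position: [0.5223, -0.1707, 0.2767]
tool_rot: [0.546, -0.463, -0.528, -0.456]
ft_force: [0.6, 0.5, -1.9]
grip_width: 0.0076
```

```bash
cat > d3.py <<'E'
from h import *
o=robot.get_obs(); print(o["time"],o["position"],o["ft_force"],o["moment"],o["grip_width"])
delta(o,*rackpose(.20),"z.20"); delta(o,*rackpose(.129),"seat")
E
python3 d3.py; python3 - <<'E'
from h import *
# where the tray hangs: side + top depth, grey points
o=robot.get_obs()
for n in("side","top"):
    im,d=optics.camera(n); P=pts(n,d); hsv=cv2.cvtColor(im,cv2.COLOR_BGR2HSV)
    q=P-o["position"]; a,b,z=q@er,q@hr,q[...,2]
    g=(d>0)&(hsv[...,1]<60)&(abs(a)<.075)&(abs(b)<.05)&(z<-.01)&(z>-.13)
    s=np.c_[a[g],b[g],z[g]]*1000; print(n,len(s),np.percentile(s,[1,10,50,90,99],axis=0).round(1).tolist())
    for lo,hi in((-118,-95),(-60,-35),(-30,-5)):
        k=s[(s[:,2]>lo)&(s[:,2]<hi)]
        if len(k)>10: print("  z",lo,len(k),np.percentile(k,[2,50,98],axis=0).round(1).tolist())
    cv2.imwrite(f"pics/r_{n}.png",im)
a=cv2.imread("pics/r_side.png")[60:280,200:420]; cv2.imwrite("pics/r.png",cv2.resize(a,None,fx=2.6,fy=2.6,interpolation=2))
E
```

```text
18.9 [ 0.522 -0.171  0.277] [ 0.601  0.484 -1.857] [ 0.189 -0.078  0.021] 0.00763740420247442
z.20 shift cm [ 7.648 -0.103  1.032] rot [-0.022 -0.027  0.008]
seat shift cm [14.745 -0.041  1.221] rot [-0.022 -0.027  0.008]
side 1349 [[-57.1, -14.7, -116.8], [-50.2, -0.0, -105.7], [-7.3, 3.1, -59.7], [37.8, 5.6, -19.9], [48.2, 7.5, -10.8]]
  z -118 252 [[-51.8, -9.3, -117.3], [-5.1, 2.2, -106.1], [47.7, 5.9, -95.7]]
  z -60 333 [[-56.8, -12.7, -59.5], [-7.9, 3.4, -46.6], [46.4, 7.0, -35.6]]
  z -30 280 [[-57.0, -15.2, -29.6], [-9.0, 4.3, -20.2], [46.7, 7.9, -10.4]]
top 57 [[35.8, -27.6, -98.3], [38.0, -14.7, -85.9], [44.7, 3.7, -58.0], [54.8, 4.9, -18.2], [55.9, 5.1, -11.5]]
  z -60 15 [[36.4, -8.7, -58.3], [44.3, 4.1, -48.4], [51.8, 4.8, -36.4]]
  z -30 13 [[37.7, -5.9, -29.6], [43.9, 4.8, -18.2], [52.1, 5.2, -10.8]]
```

View pics/r.png

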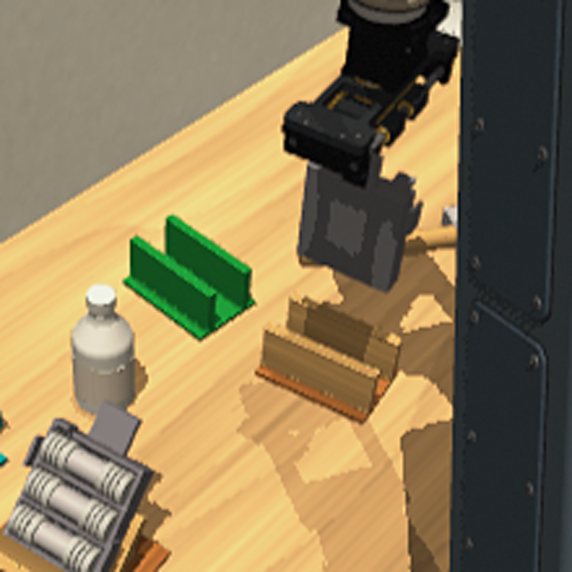

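The picture shows the tray hanging upright over the brown rack, tab in the fingers, and all three couplings in the stand tray at bottom left. Measured: back face 3–4 mm off the TCP plane and bottom edge 117 mm below it, both as expected.

>>> arm_command:
  plan:
    - [1.5,-0.1,0.6,-0.02,-0.03,0.01,0.4]
    - [1.5,0,0.4,0,0,0,0.4]
    - [1.5,0,0.1,0,0,0,0.4]
    - [1,0,0,0,0,0,0.4]
    - [0,0,0,0,0,0,0.4]

```text
time: 19.62
position: [0.5222, -0.158, 0.218]
tool_rot: [-0.54, 0.452, 0.545, 0.455]
ft_force: [-0.3, 0.4, -1.2]
grip_width: 0.0074
```

```bash
python3 d3.py
```

```text
19.625 [ 0.522 -0.158  0.218] [-0.327  0.354 -1.15 ] [ 0.139 -0.147  0.014] 0.007388891788079692
z.20 shift cm [ 1.796  0.017 -0.434] rot [ 0.001  0.008 -0.002]
seat shift cm [ 8.896  0.003 -0.494] rot [ 0.001  0.008 -0.002]
```

>>> arm_command:
  plan:
    - [1,0,-0.5,0,0.01,0,0.4]
    - [0.8,0,0,0,0,0,0.4]
    - [0,0,0,0,0,0,0.4]

```text
time: 20.0
position: [0.5237, -0.1637, 0.1993]
tool_rot: [0.543, -0.454, -0.542, -0.452]
ft_force: [-1.3, -0.4, -2.1]
grip_width: 0.0078
```

```bash
python3 d3.py
```

```text
20.0 [ 0.524 -0.164  0.199] [-1.274 -0.36  -2.109] [ 0.07  -0.119 -0.045] 0.007795001302960083
z.20 shift cm [-0.071  0.072  0.17 ] rot [ 0.001 -0.003 -0.001]
seat shift cm [7.029 0.067 0.193] rot [ 0.001 -0.003 -0.001]
```

>>> arm_command:
  plan:
    - [1,0,0.2,0,0,0,0.4]
    - [1,0,0,0,0,0,0.4]
    - [1,0,0,0,0,0,0.4]
    - [0,0,0,0,0,0,0.4]

```text
time: 20.5
position: [0.5234, -0.1617, 0.1673]
tool_rot: [0.544, -0.454, -0.542, -0.452]
ft_force: [-0.1, 1.0, -0.8]
grip_width: 0.0076
```

```bash
python3 d3.py
```

```text
20.5 [ 0.523 -0.162  0.167] [-0.083  1.012 -0.761] [ 0.152 -0.106  0.005] 0.007585107093163978
z.20 shift cm [-3.265  0.079 -0.044] rot [ 0.001 -0.003 -0.   ]
seat shift cm [ 3.835  0.076 -0.02 ] rot [ 0.001 -0.003 -0.   ]
```

In the slot with no contact. Going on down.

>>> arm_command:
  plan:
    - [1,0.1,0,0,0,0,0.4]
    - [1,0,0,0,0,0,0.4]
    - [1,0,0,0,0,0,0.4]
    - [0.4,0,0,0,0,0,0.4]
    - [0,0,0,0,0,0,0.4]

```text
time: 21.12
position: [0.5226, -0.1623, 0.1308]
tool_rot: [0.544, -0.454, -0.542, -0.452]
ft_force: [-0.6, 0.0, -0.5]
grip_width: 0.008
```

```bash
python3 d3.py
```

```text
21.125 [ 0.523 -0.162  0.131] [-0.555  0.007 -0.495] [ 0.096 -0.114  0.064] 0.007977758907017985
z.20 shift cm [-6.917 -0.006 -0.021] rot [ 0.001 -0.004 -0.   ]
seat shift cm [ 0.183 -0.008  0.004] rot [ 0.001 -0.004 -0.   ]
```

>>> arm_command:
  plan:
    - [0.3,0,0,0,0,0,0.4]
    - [0.3,0,0,0,0,0,0.4]

```text
time: 21.38
position: [0.5235, -0.1629, 0.1287]
tool_rot: [0.545, -0.454, -0.541, -0.452]
ft_force: [-7.9, 3.3, 30.2]
grip_width: 0.0079
```

```bash
python3 d3.py
```

```text
21.375 [ 0.523 -0.163  0.129] [-7.864  3.283 30.192] [ 0.764  1.363 -0.048] 0.007875939846159866
z.20 shift cm [-7.131  0.054  0.042] rot [ 0.001 -0.006  0.001]
seat shift cm [-0.031  0.064  0.081] rot [ 0.001 -0.006  0.001]
```

>>> arm_command:
  plan:
    - [-0.1,0,0,0,0,0,0.5]
    - [0,0,0,0,0,0,1]
    - [0,0,0,0,0,0,1.8]
    - [0,0,0,0,0,0,3]
    - [0,0,0,0,0,0,3.5]
    - [0,0,0,0,0,0,3.5]
  grip_force: 10

```text
time: 22.12
position: [0.5247, -0.1635, 0.1309]
tool_rot: [0.546, -0.454, -0.54, -0.453]
ft_force: [0.0, -1.0, 0.5]
grip_width: 0.0334
```

```bash
python3 d3.py
```

```text
22.125 [ 0.525 -0.164  0.131] [ 0.002 -1.031  0.458] [ 0.141 -0.088  0.008] 0.03335796829333036
z.20 shift cm [-6.911  0.143  0.109] rot [ 0.002 -0.008  0.004]
seat shift cm [0.189 0.174 0.166] rot [ 0.002 -0.008  0.004]
```

>>> arm_command:
  plan:
    - [-0.8,0,0,0,0,0,3.5]
    - [-1.5,0,0,0,0,0,3.5]
    - [-2.5,0,0,0,0,0,3.5]
    - [-3,0,0,0,0,0,3.5]
    - [-4,0,0,0,0,0,3.5]
    - [-4,0,0,0,0,0,3.5]
    - [-4,3,0,0,0,0,3.5]
    - [0,3,0,0,0,0,3.5]
    - [0,0,0,0,0,0,3.5]

```text
time: 23.25
position: [0.4638, -0.1732, 0.3442]
tool_rot: [0.55, -0.453, -0.536, -0.453]
ft_force: [-0.3, -0.6, -0.5]
grip_width: 0.0349
```

```bash
python3 - <<'E'
from h import *
o=robot.get_obs(); print(o["time"],o["position"],o["joint_velocities"],o["ft_force"])
ims={}
for n in("side","top"):
    im,d=optics.camera(n); ims[n]=im; P=pts(n,d); hsv=cv2.cvtColor(im,cv2.COLOR_BGR2HSV)
    q=P-RK; a,b,z=q@er,q@hr,P[...,2]
    g=(d>0)&(hsv[...,1]<60)&(abs(a)<.075)&(abs(b)<.05)&(z>.07)&(z<.18)
    s=np.c_[a[g],b[g],z[g]]*1000
    if len(s)>10: print(n,len(s),np.percentile(s,[1,50,99],axis=0).round(1).tolist(),"max z",s[:,2].max())
    q=(P-V)@np.c_[w,e,u]*1000; g=(d>0)&(hsv[...,1]<60)&(abs(q[...,1])<60)&(q[...,0]>-5)&(q[...,0]<160)&(q[...,2]>-12)&(q[...,2]<60)
    s=q[g]; print(n,"stand tray w,e,u",len(s),np.percentile(s,[1,50,99],axis=0).round(1).tolist())
A=cv2.resize(ims["side"][110:340,120:370],(400,368),interpolation=2);B=cv2.resize(ims["top"][110:290,70:340],(400,267),interpolation=2)
cv2.imwrite("pics/fin.png",np.hstack([A,cv2.copyMakeBorder(B,0,101,0,0,0)]))
E
```

```text
23.25 [ 0.464 -0.173  0.344] [ 0.015 -0.009 -0.071  0.012 -0.015 -0.001] [-0.349 -0.593 -0.502]
side 907 [[-56.7, -12.7, 71.2], [-7.6, 15.4, 112.3], [48.5, 19.5, 159.3]] max z 161.25654619907826
side stand tray w,e,u 2407 [[2.4, -57.1, 2.2], [68.3, -3.7, 25.8], [148.3, 52.4, 36.4]]
top 541 [[-46.2, -11.3, 74.4], [1.1, 11.3, 122.6], [52.4, 17.8, 160.2]] max z 161.84391020366485
top stand tray w,e,u 1520 [[8.2, -49.5, 2.1], [94.5, 0.7, 25.5], [150.2, 51.6, 36.7]]
```

View pics/fin.png

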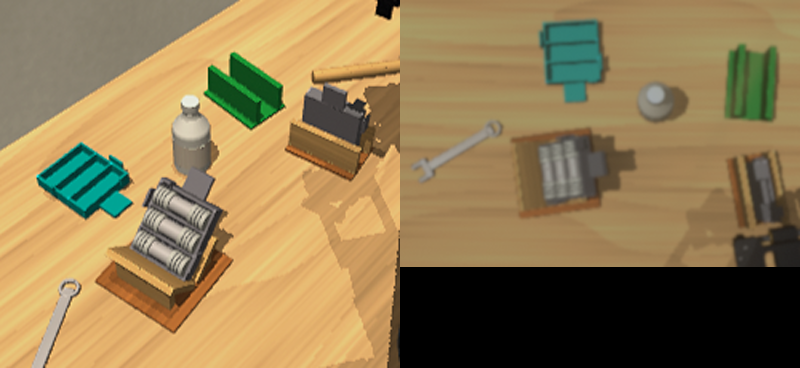

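Rack tray: tab up, top at 160 mm (8 + 151 = 159 expected). Stand tray: tab end 150 mm up from the V (151 expected), with a coupling in each pocket.

```bash
python3 -c "
from h import *
print(workorder.hand_in())"
```

```text
the job is handed in; nothing more can be done
None
```

The job is done and handed in at about 23 s of the 64 s allowed. I tipped the closed pair over onto the −y face and eased it down onto the stand before letting go. Then I lifted the emptied tray off by its tab and stood it upright, tab up, in the brown rack.

- **Filled tray:** it is seated on the −y face with a coupling in each of its three pockets. Its tab end measured 148–150 mm up from the V line, against 151 mm expected.
- **Emptied tray:** its top measured 160–161 mm above the bench, against 159 mm expected.
- **Other things in the scene:** the bottle, the wrench, the turquoise tray and the green rack look unmoved in the last picture. The hammer is only partly in that crop; I saw no sign of it moving and did not measure it.
- **Disagreements:** the first stand measurement and the wrist camera differed by 1–2 mm, so I corrected for that before the grasp. The arm drifted up to 11 mm sideways, along the V line, during the tip, and I brought it back before setting the pair down.
- **Highest force read:** about 30 N, when the emptied tray touched the rack floor in the grip. I backed off before releasing it.

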